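# Trial-fit a taper arbor and drift it free

### The arm

A 6-joint arm with a two-finger parallel gripper is mounted at the origin on the work surface. World frame = base frame: x ahead of the robot, y to its left, z up, the work surface at z = 0. Lengths are in m, angles in rad, forces in N, time in s.
With the tool pointing down it reaches from about 0.35 to 0.975 m from the base axis. Payload 17.4 kg.
Tool frame: the origin (TCP) lies midway between the tips of the shut fingers; the grasp point (between the pads) lies 19 mm behind it; x points along the fingers, y is the direction in which the jaws open and shut, and the axes are right-handed (so a half turn about x gives the same grasp; the last joint's range is limited). The gripper opens to 85 mm and grips with 20 to 120 N. Pads are 22 mm wide; open, the fingers measure 114 mm over their backs; the gripper's body (76 mm by 85 mm) begins 54 mm behind the grasp point. The pads swing forward as they close: fully open they stand 13 mm farther back than shut.
Start: joints at [-1.276, 0.116, 1.442, -0, 1.584, -0.038], TCP at [0.221, -0.638, 0.231] pointing down, gripper open.
Joint ranges: [-2.83, 2.83], [-0.83, 2.19], [0.07, 2.5], [-1.14, 4.28], [0.01, 3], [-2.97, 2.97]. Speed limits (rad/s): [1.89, 1.89, 2.22, 3.14, 3.14, 3.14].

### API

Orientations are given as [roll, pitch, yaw] about the fixed x, y, z axes, in that order (R = Rz(yaw) Ry(pitch) Rx(roll)).
In Python, from bench import sensors, cams, sign_off gives the robot as it stands.
- The arm moves only by the tool arm_command, never from a script. Its argument "commands" is a list of rows, each an object of numbers: "dx", "dy", "dz": the shift along the tool's x, y, z in cm; "yaw": the turn about the tool's x in degrees; "fingers": the gripper's target within -1 to 1 (fully open at 1, half-way at 0, shut at -1). In form: [{"dx": .., "dy": .., "dz": .., "yaw": .., "fingers": ..}, ...]. A call has exactly 10 rows; each row is the pose to reach, as a shift and turn from the pose commanded when the call began, along the tool's axes at that moment; what a row does not reach only later rows make up. A row lasts 1/8 s, in which the tool goes at most 62.5 mm and 10.7 degrees, less where a joint would pass 70% of its speed; a pose out of reach is approached as far as the arm can. A call with a gripper value outside its range is refused whole. The fingers move at their own pace and stop on an object; the grip force is fixed at half the most. Time passes only in rows, so rows that repeat a pose let the fingers close, or fill a call up. It gives the time, the measured TCP pose, the force and the opening at its end, in the units of the state.
- sensors.get_obs(): the state, without advancing time (a new reading comes with each control period).
- cams.capture(name): name is "side" or "top" or "wrist"; returns a dict with "color" (384x512x3 uint8, red, green, blue), "camera_matrix" (3x3 intrinsics, pixels), "R" (3x3) and "t" (3): a world point X has camera coordinates R X + t. Camera axes: x right, y down, z forward; pixel columns grow to the right and rows downward; lengths in m; the calibration is good to about 2 mm. The wrist camera is an equidistant fisheye: a pixel r from the principal point sees the ray r / f radians off the axis. A picture is of the moment at which its call begins. There is no depth.
- sign_off(): hands the job in, once; it reports no verdict.
The state is a dict: "clock": time; "q": joint angles; "qd": joint speeds; "tau": joint torques, N m; "tool_pos": TCP position; "ee_rot": TCP orientation; "force": force on the tool from outside, world axes, zero at the start; "ft_torque": the same for the moment, N m; "opening": finger opening in m.
Only numpy, scipy, OpenCV 4.12 (cv2) and the standard library are available. Lean on these libraries where they do the work, as an engineer would, in place of code of your own. Each camera call takes 0.05 s, during which the arm holds its last target. There are 200 camera calls.

### The job

Trial-fit the flat-headed taper arbor from the white stand in the grey holder: twist it gently under a light push until its tang drops into the hidden drive slot, press it fully home with its collar down on the holder's top, and let go. Then free it with the steel wedge alone: drive the wedge through the low slot, under the tang, until the arbor has risen about 6 mm, and leave the wedge there holding it up. Never push on the parts with more than about 30 N, do not touch the arbor once the wedge is in, and leave everything else where it is.

Things in the scene. Friction and masses are not known exactly. Their poses are not given: they have to be found in the camera images.
- holder: Fixed grey taper holder: base plate 130 (x) x 100 (y) x 10 mm, body 64 x 64 mm, flat steel top 110 mm above the bench. Origin on the bench, on the bore axis; z up, y along the wedge slot
- holder_mouth (a point): Centre of the holder's top face, 110 mm up. A 34 mm hole in the 4 mm top plate, then the tapered bore: diameter 30 mm at the top, half angle 5 degrees, down to the drive plate 48 mm below
- drive_unit: Drive unit at the bottom of the holder's bore; origin on the bore axis, 54 mm over the bench, axes as the holder's (they do not tell the slot). Its dark plate, 8 mm thick, top 62 mm up, has a slot 10.5 mm wide for the tang, running along holder x turned about z by an unknown -0.65 to 0.65 rad (not measured: feel for it). The plate is very stiff to turn (0.6 N m)
- slot_floor (a point): Middle of the wedge slot's floor, on the bore axis, 28 mm up. The slot runs straight through along holder y, open at both faces (y = -32 and +32 mm), 20 mm wide (x), roof 26 mm above the floor
- arbor: Loose steel taper arbor, about 0.4 kg, hung by its collar in one of the stand's holes. Origin at the lower end of the tang, z up the shank. Tang 16 (x) x 8 (y) mm, 24 mm long; cone z = 24 to 68, diameter 21.8 to 29.5 mm; collar diameter 48 mm, z = 72 to 80. Half a turn fits the same. Misaligned, it stops with the origin 62 mm over the bench; home it is at 38 mm
- arbor_head (a point): In the arbor's flat-sided aluminium head, on its axis, 105 mm above the origin: block 40 (arbor x) x 22 (y) mm, z = 80 to 120 mm, with a small boss to 126. Grip the 22 mm. The tang's long side is along the head's. The cone bites over the last 1 to 2 mm; a small to-and-fro twist under the push eases it down
- wedge: Loose steel wedge, 0.3 kg, flat underside on the bench. Origin at the underside of the thin tip; x points out of the tip, z up. Blade 16 mm wide, x = 0 to -140 mm, top sloping from 6 to 27 mm (0.15 per mm). A seated tang is 10 mm over the slot floor: lifting starts with the tip 20 to 25 mm past the bore axis; 6 mm of rise comes 40 mm further and stays by friction
- wedge_head (a point): In the wedge's head block (32 along x, 18 wide, 42 mm tall, wedge x = -140 to -172 mm, z = 0 to 42); this point is at wedge x = -156, z = 32 mm. Grip the 18 mm
- stand: Fixed white two-hole stand, 170 (x) x 90 (y) mm, top 90 mm up; 34 mm holes at x = -45 and +45 mm. Origin on the bench under its middle
- plain_arbor: Bystander: arbor with straight round shank and round black head, in the stand's other hole. Origin at the shank's lower end
- bottle_a: Bystander: glass bottle with blue cap, 70 mm diameter, 160 mm tall, beyond the work. Origin at its foot
- beaker: Bystander: open glass beaker, 66 mm diameter, 75 mm tall, beyond the work. Origin at its foot
- spacer: Bystander: brass ring, 44 mm diameter, 12 mm tall, flat on the bench between the holder and the robot. Origin at its underside
- wrench: Bystander: steel wrench 170 mm long, flat on the bench by the stand
There are look-alikes about, which are no part of the job. What is shaped like the arbor but orange or red is not meant.

How it is judged:
On the way, in this order (a step that is already met when the one before it is completed fails the run):
1. the arbor is fully home in the holder (collar within 1.5 mm of the top) and let go (z of arbor in the frame of holder below 0.0395 m and horizontal distance between arbor and holder below 0.004 m and angle between arbor's own z axis and vertical below 0.06 rad and contact force between the fingers and arbor below 0.1 N), for 0.3 s.
2. the wedge's tip is in the slot under the tang, the arbor still home and untouched (z of arbor in the frame of holder below 0.0405 m and horizontal distance between wedge and holder below 0.022 m and angle between the x axis of wedge and the y axis of holder, either way round below 0.2 rad and contact force between the fingers and arbor below 0.1 N and z of wedge in the frame of holder between 0.02 and 0.04 m), for 0.05 s.
3. the wedge has lifted the arbor by 4 to 9 mm (z of arbor in the frame of holder between 0.042 and 0.047 m and contact force between wedge and arbor above 0.5 N and contact force between the fingers and arbor below 0.1 N), for 0.2 s.
At the end, for the whole second after the job is handed in: The arbor stands upright in the holder 4 to 9 mm above its home position, carried by the wedge, which lies level in the slot under its tang; both at rest (z of arbor in the frame of holder between 0.042 and 0.047 m and horizontal distance between arbor and holder below 0.006 m and angle between arbor's own z axis and vertical below 0.1 rad and contact force between wedge and arbor above 0.5 N and angle between the x axis of wedge and the y axis of holder, either way round below 0.2 rad and z of wedge in the frame of holder between 0.02 and 0.04 m and linear speed of each of arbor, wedge below 0.02 m/s); the robot touches nothing.
It fails at once if the tang is forced on the drive plate (contact forces added up over 60 N) (contact force between arbor and drive_unit above 60 N).
It fails at once if the arbor is rammed into the holder (contact forces on cone, collar and tang added up over 300 N; the cone alone holds with up to 200 N) (contact force between arbor and holder above 300 N).
It fails at once if the wedge is pressed on the holder or the arbor with more than 40 N (contact force between wedge and holder above 40 N or contact force between wedge and arbor above 40 N).
It fails at once if the fingers touch the arbor while the wedge is in the slot (contact force between the fingers and arbor above 0.5 N and horizontal distance between wedge and holder below 0.03 m and z of wedge in the frame of holder above 0.02 m).
It fails at once if a bystander is moved by more than 30 mm (distance of any of plain_arbor, bottle_a, beaker, spacer, wrench from where it was at the start of the episode above 0.03 m).
It also fails if it takes over 64 s, if anything falls off the work surface, if the arm or the gripper's body presses on something with over 40 N, if the wrist force passes 120 N, or if a joint passes its speed limit or range.

## Working session

There is one attempt and no reset: what is moved stays moved. The work goes in short steps, Python scripts to look and compute and a tool call to move; the robot and the scene stay as the last step left them, time stands still between calls to the robot, and variables do not carry over. Pictures are saved under pics/ and viewed, on a budget of 10 in all, crops included, one or two more only if the job needs it, and the job is handed in when it is done.

Besides the shell and the picture viewer there is one more tool, called after ">>>" by a JSON object that holds its "method" and its "body", one argument or row to a line. arm_command: Moves the arm, as the interface text tells. Its arguments: {"type":"object","properties":{"commands":{"type":"array","items":{"type":"object","properties":{"dx":{"type":"number"},"dy":{"type":"number"},"dz":{"type":"number"},"yaw":{"type":"number"},"fingers":{"type":"number"}}}}},"required":["commands"]}

```bash
mkdir -p pics; python3 - <<'E'
from bench import sensors,cams
import cv2,json,numpy as np,pickle
o=sensors.get_obs();print(o)
d={}
for n in("side","top","wrist"):
    c=cams.capture(n);d[n]=c
    cv2.imwrite(f"pics/{n}0.png",c["color"][:,:,::-1]);print(n,c["camera_matrix"],c["R"],c["t"])
pickle.dump(d,open("c0.pkl","wb"))
cv2.imwrite("pics/st0.png",cv2.resize(d["side"]["color"][:,:,::-1],(800,600),interpolation=cv2.INTER_CUBIC))
cv2.imwrite("pics/tt0.png",cv2.resize(d["top"]["color"][:,:,::-1],(800,600),interpolation=cv2.INTER_CUBIC))
E
```

```text
{'clock': 0.0, 'q': array([-1.27581277e+00,  1.16484644e-01,  1.44229497e+00,  2.24995140e-05,
        1.58403508e+00, -3.78099969e-02]), 'qd': array([ 0.00012527,  0.00164438, -0.00060091,  0.00107756,  0.00111874,
        0.00266443]), 'tau': array([ 1.58388044e-03, -7.31988287e+01, -6.32489347e+01, -4.80275207e-05,
        6.26885987e-03, -1.58897211e-05]), 'tool_pos': array([ 0.22044191, -0.63776558,  0.23054465]), 'ee_rot': array([-1.6270144 ,  1.56957408,  1.84737209]), 'force': array([-0.02756361,  0.00293642,  0.41745351]), 'ft_torque': array([-0.00795815, -0.0108624 , -0.04188677]), 'opening': 0.08576393843139736}
side [[389.44702471   0.         258.3021057 ]
 [  0.         389.44702471 189.02620898]
 [  0.           0.           1.        ]] [[-0.99393989 -0.1099079  -0.00193621]
 [-0.0579296   0.53868695 -0.84051206]
 [ 0.09342192 -0.8353063  -0.54178937]] [0.5643061 0.0900821 1.0850325]
top [[389.11396569   0.         251.26196263]
 [  0.         389.11396569 194.16886902]
 [  0.           0.           1.        ]] [[ 0.00632861 -0.99952304 -0.03022659]
 [-0.99324672 -0.00278127 -0.11598801]
 [ 0.11584862  0.0307565  -0.99279058]] [0.04489499 0.59940162 1.02552903]
wrist [[297.31863964   0.         260.99246193]
 [  0.         297.31863964 189.40027814]
 [  0.           0.           1.        ]] [[ 3.26725128e-01 -9.45119383e-01 -2.06252779e-04]
 [-9.11199046e-01 -3.15056888e-01  2.65434465e-01]
 [-2.50932239e-01 -8.65361722e-02 -9.64128883e-01]] [-0.67353613 -0.0335989   0.37850335]
```

View pics/tt0.png

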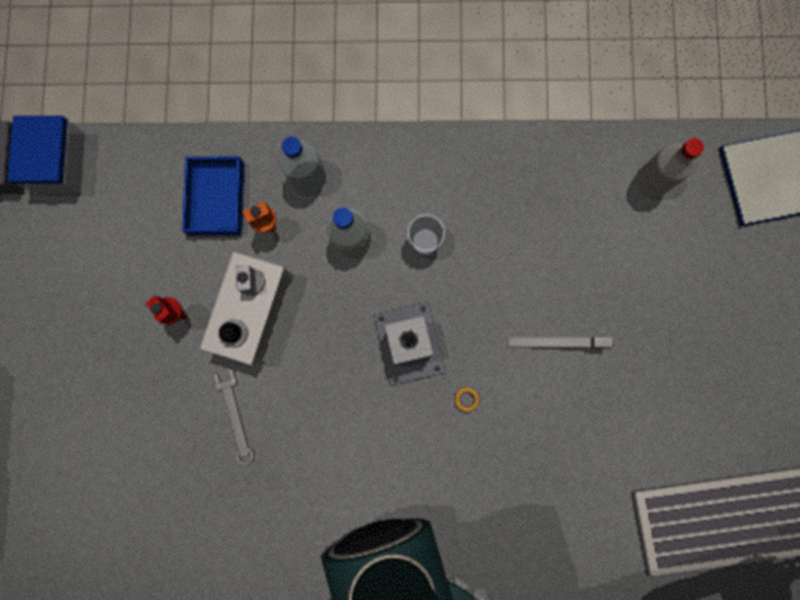

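View pics/st0.png

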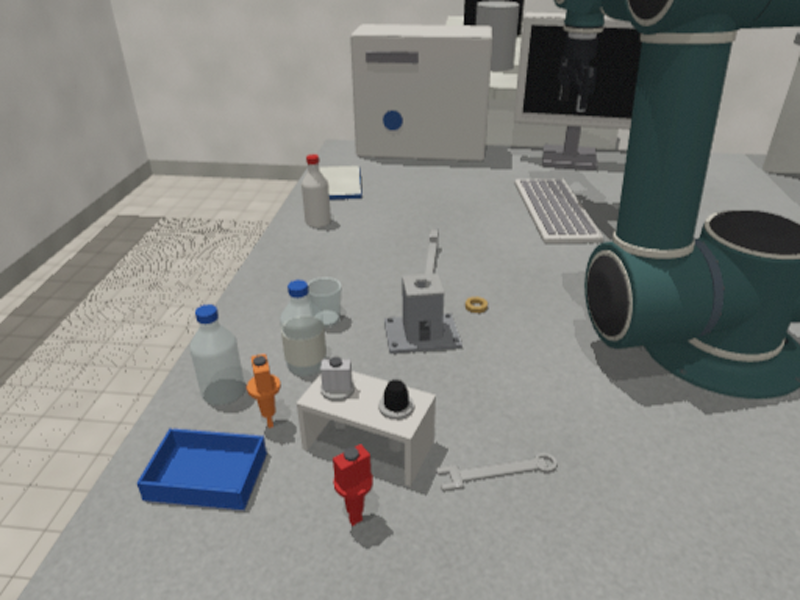

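```bash
cat > h.py <<'E'
import numpy as np,pickle,cv2
def ray(c,uv,fish=False):
    K=c["camera_matrix"];x=(np.asarray(uv,float)-K[:2,2])/[K[0,0],K[1,1]]
    if fish:
        th=np.linalg.norm(x); d=np.r_[x/th*np.sin(th),np.cos(th)] if th>0 else np.array([0,0,1.])
    else: d=np.r_[x,1]
    return -c["R"].T@c["t"],c["R"].T@d
def at(c,uv,z,fish=False):
    o,d=ray(c,uv,fish);return (o+d*(z-o[2])/d[2])[:2]
def proj(c,X,fish=False):
    p=(c["R"]@np.asarray(X,float).T).T+c["t"];K=c["camera_matrix"]
    r=np.linalg.norm(p[:,:2],axis=1);s=np.arctan2(r,p[:,2])/r if fish else 1/p[:,2]
    return p[:,:2]*s[:,None]*K[0,0]+K[:2,2]
E
python3 - <<'E'
from h import *
d=pickle.load(open("c0.pkl","rb"));T=d["top"];s=1.5625
P=dict(mouth=(409,339,.11),hTL=(387,323,.11),hTR=(427,317,.11),hBR=(433,356,.11),hBL=(393,362,.11),sTL=(233,253,.09),sTR=(285,268,.09),sBR=(254,363,.09),sBL=(202,349,.09),head=(243,279,.126-.072+.09),black=(231,332,.15),wtip=(510,342,.003),wneck=(593,342,.027),whead=(612,342,.042),spacer=(467,400,.01))
for k,(u,v,z) in P.items(): print(k,at(T,(u/s,v/s),z).round(4))
E
```

```text
mouth [0.5329 0.0185]
hTL [0.5586 0.0542]
hTR [ 0.5685 -0.0104]
hBR [ 0.5058 -0.02  ]
hBL [0.4959 0.0441]
sTL [0.6776 0.3155]
sTR [0.652  0.2267]
sBR [0.4933 0.2738]
sBL [0.5159 0.3613]
head [0.6248 0.2817]
black [0.5402 0.296 ]
wtip [ 0.5346 -0.1603]
wneck [ 0.5339 -0.2992]
whead [ 0.5333 -0.3269]
spacer [ 0.4325 -0.0828]
```

```bash
cat >> h.py <<'E'
from scipy.spatial.transform import Rotation as Ro
def state():
    from bench import sensors
    o=sensors.get_obs();R=Ro.from_euler("xyz",o["ee_rot"]).as_matrix();return o,R
def go(pos,jaw=None):
    """cm shift along tool axes and yaw (deg) so tool goes to pos, jaw axis at angle jaw (rad, mod pi)"""
    o,R=state();d=R.T@(np.asarray(pos)-o["tool_pos"])*100
    y=R[:,1];cur=np.arctan2(y[1],y[0]);w=None
    if jaw is not None:
        w=(jaw-cur+np.pi/2)%np.pi-np.pi/2; w=np.degrees(w)*(-1 if R[2,0]<0 else 1)
    print("t",round(o["clock"],2),"tcp",o["tool_pos"].round(4),"jaw",round(cur,4),"tilt",R[:,0].round(3),"q6",o["q"][5].round(2),"F",o["force"].round(1),"open",round(o["opening"],4))
    print("-> d cm",d.round(2),"yaw",w)
E
python3 - <<'E'
from h import *
d=pickle.load(open("c0.pkl","rb"));W=d["wrist"]
o,R=state();c=-W["R"].T@W["t"];print("cam in tool",R.T@(c-o["tool_pos"]),"axis in tool",R.T@W["R"].T@[0,0,1])
print(R)
go((.50,.28,.30),0.0)
E
```

```text
cam in tool [-0.14296784 -0.00138528 -0.06810206] axis in tool [9.64122723e-01 6.30203533e-04 2.65456169e-01]
[[-2.58288462e-04  3.26710483e-01 -9.45124433e-01]
 [ 8.16066766e-04 -9.45124081e-01 -3.26710584e-01]
 [-9.99999634e-01 -8.55670214e-04 -2.25029214e-05]]
t 0.15 tcp [ 0.2205 -0.6378  0.2307] jaw -1.238 tilt [-0.     0.001 -1.   ] q6 -0.04 F [-0.8 -0.1  0. ] open 0.0852
-> d cm [ -6.86 -77.62 -56.41] yaw -70.93075643683596
```

```bash
python3 -c "
from h import *
go((.60,.26,.30))"
```

```text
t 0.15 tcp [ 0.2205 -0.6378  0.2307] jaw -1.238 tilt [-0.     0.001 -1.   ] q6 -0.04 F [-0.8 -0.1  0. ] open 0.0852
-> d cm [ -6.86 -72.46 -65.2 ] yaw None
```

>>> {"method": "arm_command", "body": {
  "commands": [
    {"dx": -2,"dy": -4,"dz": -3.6,"fingers": 1},
    {"dx": -4,"dy": -8.5,"dz": -7.6,"fingers": 1},
    {"dx": -6.8,"dy": -13,"dz": -11.7,"fingers": 1},
    {"dx": -6.8,"dy": -17.5,"dz": -15.7,"fingers": 1},
    {"dx": -6.8,"dy": -22,"dz": -19.8,"fingers": 1},
    {"dx": -6.8,"dy": -26.5,"dz": -23.8,"fingers": 1},
    {"dx": -6.8,"dy": -31,"dz": -27.9,"fingers": 1},
    {"dx": -6.8,"dy": -35.5,"dz": -31.9,"fingers": 1},
    {"dx": -6.8,"dy": -40,"dz": -36,"fingers": 1},
    {"dx": -6.8,"dy": -44.5,"dz": -40,"fingers": 1}
  ]
}}

```text
invalid input
```

>>> {"method": "arm_command", "body": {
  "commands": [
    {"dx": 0,"dy": -4.2,"dz": -3.8,"fingers": 1},
    {"dx": 0,"dy": -8.5,"dz": -7.6,"fingers": 1},
    {"dx": 0,"dy": -13,"dz": -11.7,"fingers": 1},
    {"dx": 0,"dy": -17.5,"dz": -15.7,"fingers": 1},
    {"dx": 0,"dy": -22,"dz": -19.8,"fingers": 1},
    {"dx": 0,"dy": -26,"dz": -23.4,"fingers": 1},
    {"dx": 0,"dy": -28,"dz": -25.2,"fingers": 1},
    {"dx": 0,"dy": -28,"dz": -25.2,"fingers": 1},
    {"dx": 0,"dy": -28,"dz": -25.2,"fingers": 1},
    {"dx": 0,"dy": -28,"dz": -25.2,"fingers": 1}
  ]
}}

```text
invalid input
```

```bash
python3 - <<'E'
from h import *
from bench import cams
c=cams.capture("wrist");pickle.dump(c,open("c1.pkl","wb"))
cv2.imwrite("pics/w1.png",cv2.resize(c["color"][:,:,::-1],(800,600),interpolation=cv2.INTER_CUBIC))
go((.60,.26,.30))
E
```

```text
t 0.2 tcp [ 0.2205 -0.6378  0.2308] jaw -1.2379 tilt [-0.     0.001 -1.   ] q6 -0.04 F [-0.6 -0.2  1.1] open 0.0854
-> d cm [ -6.86 -72.46 -65.2 ] yaw None
```

View pics/w1.png

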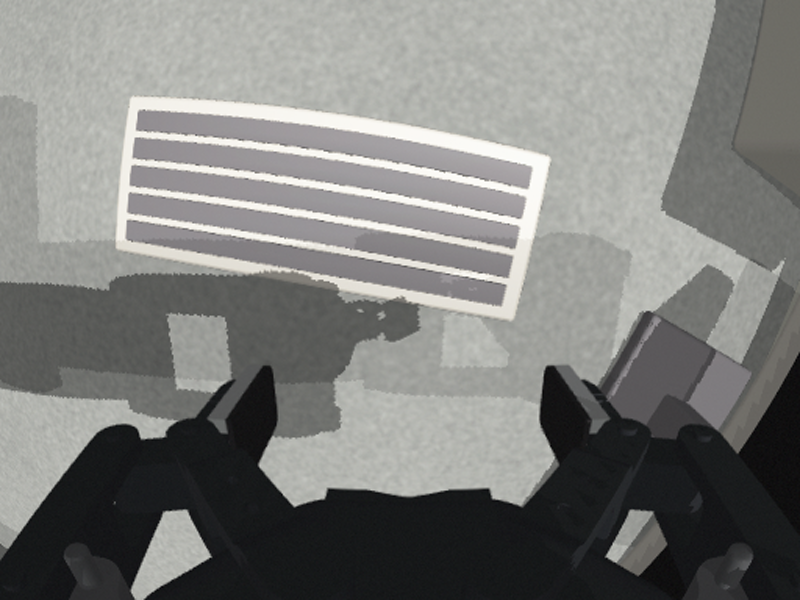

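The moves were refused (the row format seems to need every field), so that picture only shows the keyboard at the start pose and the fingers at (250,420) and (560,420). Retrying with yaw included.

>>> {"method": "arm_command", "body": {
  "commands": [
    {"dx": -2,"dy": -4,"dz": -3.6,"yaw": 0,"fingers": 1},
    {"dx": -4,"dy": -8.5,"dz": -7.6,"yaw": 0,"fingers": 1},
    {"dx": -6.8,"dy": -13,"dz": -11.5,"yaw": 0,"fingers": 1},
    {"dx": -6.8,"dy": -17.5,"dz": -15.2,"yaw": 0,"fingers": 1},
    {"dx": -6.8,"dy": -22,"dz": -19,"yaw": 0,"fingers": 1},
    {"dx": -6.8,"dy": -26.5,"dz": -23,"yaw": 0,"fingers": 1},
    {"dx": -6.8,"dy": -31,"dz": -27,"yaw": 0,"fingers": 1},
    {"dx": -6.8,"dy": -35.5,"dz": -31,"yaw": 0,"fingers": 1},
    {"dx": -6.8,"dy": -40,"dz": -35,"yaw": 0,"fingers": 1},
    {"dx": -6.8,"dy": -44.5,"dz": -39,"yaw": 0,"fingers": 1}
  ]
}}

```text
clock: 1.45
tool_pos: [0.444, -0.088, 0.2995]
ee_rot: [2.542, 1.57, -0.267]
force: [0.4, 0.0, -0.6]
opening: 0.0855
```

>>> {"method": "arm_command", "body": {
  "commands": [
    {"dx": 0,"dy": -4.2,"dz": -3.6,"yaw": 0,"fingers": 1},
    {"dx": 0,"dy": -8.5,"dz": -7.2,"yaw": 0,"fingers": 1},
    {"dx": 0,"dy": -13,"dz": -11,"yaw": 0,"fingers": 1},
    {"dx": 0,"dy": -17.5,"dz": -14.5,"yaw": 0,"fingers": 1},
    {"dx": 0,"dy": -22,"dz": -18,"yaw": 0,"fingers": 1},
    {"dx": 0,"dy": -26,"dz": -20,"yaw": 0,"fingers": 1},
    {"dx": 0,"dy": -28,"dz": -21,"yaw": 0,"fingers": 1},
    {"dx": 0,"dy": -28,"dz": -21,"yaw": 0,"fingers": 1},
    {"dx": 0,"dy": -28,"dz": -21,"yaw": 0,"fingers": 1},
    {"dx": 0,"dy": -28,"dz": -21,"yaw": 0,"fingers": 1}
  ]
}}

```text
clock: 2.7
tool_pos: [0.5508, 0.2422, 0.2996]
ee_rot: [2.949, 1.57, 0.139]
force: [-0.1, 0.8, -0.2]
opening: 0.0852
```

```bash
python3 - <<'E'
from h import *
from bench import cams
c=cams.capture("wrist");pickle.dump(c,open("c1.pkl","wb"))
cv2.imwrite("pics/w2.png",cv2.resize(c["color"][:,:,::-1],(800,600),interpolation=cv2.INTER_CUBIC))
go((.60,.26,.30))
E
```

```text
t 2.75 tcp [0.5508 0.2423 0.2997] jaw -1.2392 tilt [ 0.001  0.    -1.   ] q6 1.61 F [-0.4  0.1 -0.8] open 0.0851
-> d cm [-0.03 -0.07 -5.23] yaw None
```

View pics/w2.png

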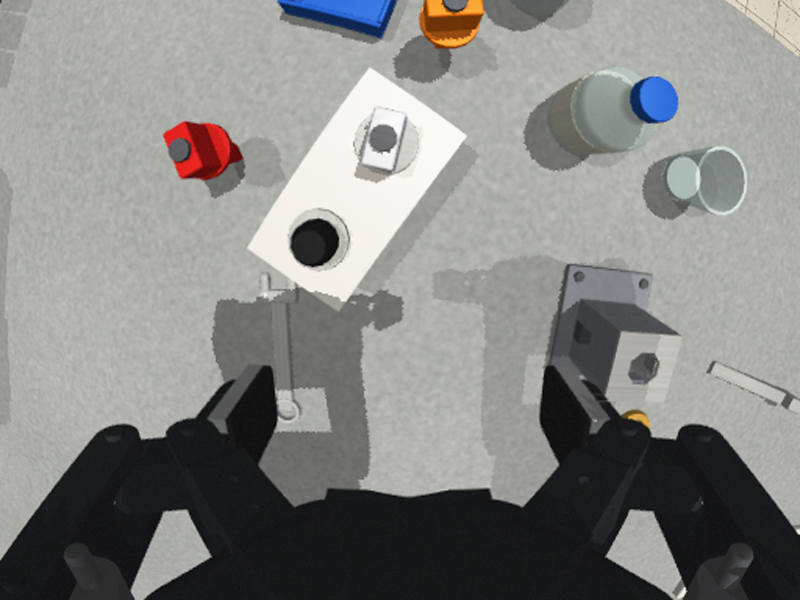

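```bash
python3 - <<'E'
from h import *
c=pickle.load(open("c1.pkl","rb"));s=1.5625
A=lambda u,v,z:at(c,((u+.5)/s-.5,(v+.5)/s-.5),z,True)
P=dict(boss=(383,138,.144),h1=(373,107,.138),h2=(407,110,.138),h3=(400,171,.138),h4=(363,166,.138),collar=(386,140,.098),mouth=(644,368,.11),s1=(371,68,.09),s2=(466,136,.09),s3=(341,308,.09),s4=(248,247,.09),tip=(711,367,.003))
X={k:A(*v) for k,v in P.items()}
for k in X:print(k,X[k].round(4))
an=lambda a,b:np.degrees(np.arctan2(*(X[a]-X[b])[::-1]))
print("long",an("h1","h4"),an("h2","h3"),"short",an("h2","h1"),an("h3","h4"))
print(np.linalg.norm(X["h1"]-X["h4"]),np.linalg.norm(X["h1"]-X["h2"]),"stand",an("s1","s4"),an("s2","s3"),"hole",(X["s1"]+X["s2"]+X["s3"]+X["s4"])/4+.045*np.array([np.cos(np.radians(an("s1","s4"))),np.sin(np.radians(an("s1","s4")))]))
# crop for closer look
im=cv2.cvtColor(c["color"],cv2.COLOR_RGB2BGR)
a=cv2.resize(im[55:125,215:285],(420,420),interpolation=cv2.INTER_CUBIC);b=cv2.resize(im[160:265,350:470],(380,332),interpolation=cv2.INTER_CUBIC)
o=np.zeros((420,800,3),np.uint8);o[:,:420]=a;o[:332,420:]=b;cv2.imwrite("pics/crop1.png",o)
E
```

```text
boss [0.6302 0.2875]
h1 [0.6479 0.3007]
h2 [0.653  0.2793]
h3 [0.6134 0.2705]
h4 [0.609  0.2943]
collar [0.6318 0.2883]
mouth [0.5338 0.0223]
s1 [0.6817 0.3178]
s2 [0.6551 0.2333]
s3 [0.4965 0.2812]
s4 [0.5201 0.368 ]
tip [ 0.5361 -0.1533]
long 9.331746791027246 12.562350923727521 short -76.81517864367231 -79.36977281254893
0.03950585116455845 0.02205744983079834 stand -17.251671784041907 -16.825866268384768 hole [0.63132311 0.28671073]
```

View pics/crop1.png

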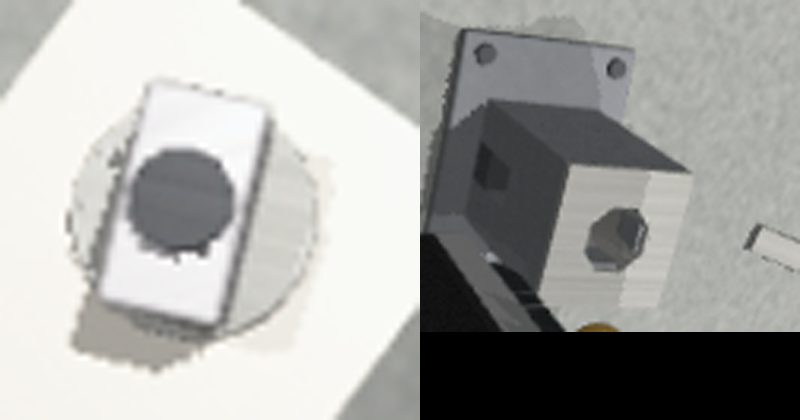

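```bash
python3 - <<'E'
from h import *
c=pickle.load(open("c1.pkl","rb"))
A=lambda p,z:at(c,p,z,True)
h=[A((215+u/6-.4,55+v/6-.4),.138) for u,v in((148,80),(270,104),(218,326),(102,300))]
k=120/380
t=[A((350+(u-420)*k-.3,160+v*k-.3),.11) for u,v in((567,163),(692,174),(657,308),(616.5,239.5))]
b=[A((350+(u-420)*k-.3,160+v*k-.3),.01) for u,v in((464,30),(634,48))]
ang=lambda a,b:np.degrees(np.arctan2(*(a-b)[::-1])).round(1)
print("head",np.mean(h,0).round(4),ang(h[0],h[3]),ang(h[1],h[2]),ang(h[1],h[0])+90,ang(h[2],h[3])+90)
print("top",np.array(t).round(4),"ctr",((t[0]+t[2])/2).round(4),"yaw",ang(t[0],t[1])-90,ang(t[1],t[2]),"base",ang(b[0],b[1])-90,np.array(b).round(4))
go((.631,.2865,.30),np.radians(-79))
E
```

```text
head [0.6305 0.2875] 7.2 6.0 6.900000000000006 5.599999999999994
top [[ 5.572e-01  6.280e-02]
 [ 5.718e-01  1.000e-04]
 [ 5.097e-01 -1.680e-02]
 [ 5.337e-01  2.260e-02]] ctr [0.5335 0.023 ] yaw 13.099999999999994 15.3 base 14.599999999999994 [[ 0.5846  0.0872]
 [ 0.6094 -0.0083]]
t 2.75 tcp [0.5508 0.2423 0.2997] jaw -1.2392 tilt [ 0.001  0.    -1.   ] q6 1.61 F [-0.4  0.1 -0.8] open 0.0851
-> d cm [-0.03 -1.57 -9.02] yaw 8.000686200101393
```

>>> {"method": "arm_command", "body": {
  "commands": [
    {"dx": 0,"dy": -0.7,"dz": -4.5,"yaw": 6,"fingers": 1},
    {"dx": 0,"dy": -1.5,"dz": -8.95,"yaw": 12.6,"fingers": 1},
    {"dx": 4,"dy": -1.5,"dz": -8.95,"yaw": 12.6,"fingers": 1},
    {"dx": 10,"dy": -1.5,"dz": -8.95,"yaw": 12.6,"fingers": 1},
    {"dx": 14,"dy": -1.5,"dz": -8.95,"yaw": 12.6,"fingers": 1},
    {"dx": 16.5,"dy": -1.5,"dz": -8.95,"yaw": 12.6,"fingers": 1},
    {"dx": 18,"dy": -1.5,"dz": -8.95,"yaw": 12.6,"fingers": 1},
    {"dx": 19,"dy": -1.5,"dz": -8.95,"yaw": 12.6,"fingers": 1},
    {"dx": 19.5,"dy": -1.5,"dz": -8.95,"yaw": 12.6,"fingers": 1},
    {"dx": 19.5,"dy": -1.5,"dz": -8.95,"yaw": 12.6,"fingers": 1}
  ]
}}

```text
clock: 4.0
tool_pos: [0.6306, 0.2867, 0.1047]
ee_rot: [-2.792, 1.57, 0.462]
force: [0.3, -0.0, -0.2]
opening: 0.0855
```

```bash
python3 -c "
from h import *
go((.6305,.287,.104),np.radians(-83.6))"
```

```text
t 4.0 tcp [0.6306 0.2867 0.1047] jaw -1.458 tilt [ 0.  0. -1.] q6 1.85 F [ 0.3 -0.  -0.2] open 0.0855
-> d cm [ 0.07 -0.03  0.01] yaw 0.06461236266248158
```

>>> {"method": "arm_command", "body": {
  "commands": [
    {"dx": 0,"dy": 0,"dz": 0,"yaw": 0,"fingers": -1},
    {"dx": 0,"dy": 0,"dz": 0,"yaw": 0,"fingers": -1},
    {"dx": 0,"dy": 0,"dz": 0,"yaw": 0,"fingers": -1},
    {"dx": 0,"dy": 0,"dz": 0,"yaw": 0,"fingers": -1},
    {"dx": 0,"dy": 0,"dz": 0,"yaw": 0,"fingers": -1},
    {"dx": 0,"dy": 0,"dz": 0,"yaw": 0,"fingers": -1},
    {"dx": 0,"dy": 0,"dz": 0,"yaw": 0,"fingers": -1},
    {"dx": 0,"dy": 0,"dz": 0,"yaw": 0,"fingers": -1},
    {"dx": -0.5,"dy": 0,"dz": 0,"yaw": 0,"fingers": -1},
    {"dx": -1,"dy": 0,"dz": 0,"yaw": 0,"fingers": -1}
  ]
}}

```text
clock: 5.25
tool_pos: [0.6301, 0.2866, 0.1138]
ee_rot: [0.205, 1.569, -2.824]
force: [-0.5, -0.6, -4.1]
opening: 0.021
```

```bash
python3 -c "
from h import *
go((.494,.036,.225),np.radians(-107))
go((.5335,.0227,.225),np.radians(-107))"
```

```text
t 5.25 tcp [0.6301 0.2866 0.1138] jaw -1.4579 tilt [-0.001 -0.    -1.   ] q6 1.85 F [-0.5 -0.6 -4.1] open 0.021
-> d cm [-11.09  23.37  16.36] yaw 23.467507494842256
t 5.25 tcp [0.6301 0.2866 0.1138] jaw -1.4579 tilt [-0.001 -0.    -1.   ] q6 1.85 F [-0.5 -0.6 -4.1] open 0.021
-> d cm [-11.1   25.13  12.58] yaw 23.467507494842256
```

>>> {"method": "arm_command", "body": {
  "commands": [
    {"dx": -4,"dy": 0,"dz": 0,"yaw": 0,"fingers": -1},
    {"dx": -8,"dy": 0,"dz": 0,"yaw": 0,"fingers": -1},
    {"dx": -11,"dy": 1.5,"dz": 1,"yaw": 2,"fingers": -1},
    {"dx": -11.1,"dy": 6,"dz": 4.2,"yaw": 6,"fingers": -1},
    {"dx": -11.1,"dy": 11,"dz": 7.7,"yaw": 11,"fingers": -1},
    {"dx": -11.1,"dy": 16,"dz": 11.2,"yaw": 17,"fingers": -1},
    {"dx": -11.1,"dy": 20,"dz": 14,"yaw": 22,"fingers": -1},
    {"dx": -11.1,"dy": 22.5,"dz": 15.8,"yaw": 23.4,"fingers": -1},
    {"dx": -11.1,"dy": 23.3,"dz": 16.4,"yaw": 23.4,"fingers": -1},
    {"dx": -11.1,"dy": 23.3,"dz": 16.4,"yaw": 23.4,"fingers": -1}
  ]
}}

```text
clock: 6.5
tool_pos: [0.4937, 0.0366, 0.2255]
ee_rot: [-2.412, 1.57, 0.434]
force: [0.7, -0.1, -4.3]
opening: 0.0213
```

```bash
python3 - <<'E'
from h import *
from bench import cams
c=cams.capture("wrist");pickle.dump(c,open("c2.pkl","wb"))
cv2.imwrite("pics/w3.png",cv2.resize(c["color"][100:340,96:416,::-1],(800,600),interpolation=cv2.INTER_CUBIC))
go((.5335,.0227,.225),np.radians(-107))
E
```

```text
t 6.55 tcp [0.4939 0.0371 0.2253] jaw -1.8661 tilt [ 0.  0. -1.] q6 1.89 F [ 0.2 -0.6 -4.5] open 0.0215
-> d cm [ 0.03  0.22 -4.2 ] yaw 0.08217561790159394
```

View pics/w3.png

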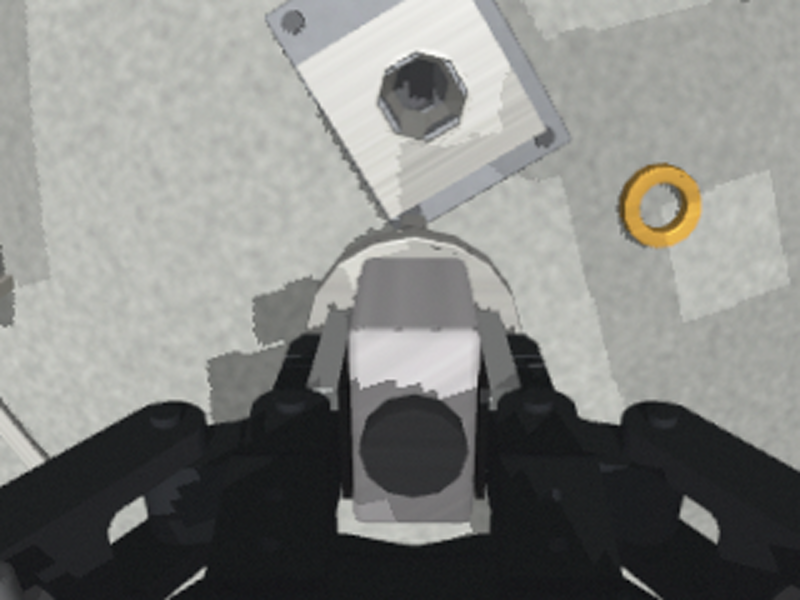

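```bash
python3 - <<'E'
from h import *
c=pickle.load(open("c2.pkl","rb"))
A=lambda u,v,z:at(c,(96+(u+.5)/2.5-.5,100+(v+.5)/2.5-.5),z,True).round(4)
print("mouth",A(422,96,.11),A(377,97,.11),A(467,95,.11),"edges",A(297,65,.11),A(390,220,.11),A(548,135,.11),"boss",A(414,445,.2646),"spacer",A(661,206,.012))
a,b=A(297,65,.11),A(390,220,.11);print(np.degrees(np.arctan2(*(a-b)[::-1])))
o,R=state();print(o["tool_pos"],R.T@(np.r_[A(414,445,.2646),.2646]-o["tool_pos"]))
E
```

```text
mouth [0.5338 0.0228] [0.538  0.0379] [0.5296 0.0077] edges [0.5573 0.0612] [0.4944 0.0467] [ 0.5079 -0.0161] boss [0.4953 0.0376] spacer [ 0.4369 -0.0775]
12.981310758827082
[0.49393867 0.03706145 0.22532801] [-0.03927174 -0.00092321 -0.00114483]
```

>>> {"method": "arm_command", "body": {
  "commands": [
    {"dx": 0,"dy": 0.2,"dz": -2,"yaw": 0,"fingers": -1},
    {"dx": 0,"dy": 0.2,"dz": -4.15,"yaw": 0,"fingers": -1},
    {"dx": 0,"dy": 0.2,"dz": -4.15,"yaw": 0,"fingers": -1},
    {"dx": 2,"dy": 0.2,"dz": -4.15,"yaw": 0,"fingers": -1},
    {"dx": 4,"dy": 0.2,"dz": -4.15,"yaw": 0,"fingers": -1},
    {"dx": 5.5,"dy": 0.2,"dz": -4.15,"yaw": 0,"fingers": -1},
    {"dx": 6.5,"dy": 0.2,"dz": -4.15,"yaw": 0,"fingers": -1},
    {"dx": 7,"dy": 0.2,"dz": -4.15,"yaw": 0,"fingers": -1},
    {"dx": 7.3,"dy": 0.2,"dz": -4.15,"yaw": 0,"fingers": -1},
    {"dx": 7.4,"dy": 0.2,"dz": -4.15,"yaw": 0,"fingers": -1}
  ]
}}

```text
clock: 7.8
tool_pos: [0.533, 0.0227, 0.1516]
ee_rot: [-2.811, 1.57, 0.035]
force: [-0.6, -0.6, -5.1]
opening: 0.0214
```

```bash
python3 -c "
from h import *
go((.5329,.023,.1487),np.radians(-107))"
```

```text
t 7.8 tcp [0.533  0.0227 0.1516] jaw -1.8663 tilt [ 0.  0. -1.] q6 1.86 F [-0.6 -0.6 -5.1] open 0.0214
-> d cm [ 0.29 -0.03  0.02] yaw 0.0676044808333687
```

>>> {"method": "arm_command", "body": {
  "commands": [
    {"dx": 0.1,"dy": 0,"dz": 0,"yaw": 0,"fingers": -1},
    {"dx": 0.2,"dy": 0,"dz": 0,"yaw": 0,"fingers": -1},
    {"dx": 0.3,"dy": 0,"dz": 0,"yaw": 0,"fingers": -1},
    {"dx": 0.35,"dy": 0,"dz": 0,"yaw": 0,"fingers": -1},
    {"dx": 0.4,"dy": 0,"dz": 0,"yaw": 0,"fingers": -1},
    {"dx": 0.4,"dy": 0,"dz": 0,"yaw": 0,"fingers": -1},
    {"dx": 0.4,"dy": 0,"dz": 0,"yaw": 0,"fingers": -1},
    {"dx": 0.4,"dy": 0,"dz": 0,"yaw": 0,"fingers": -1},
    {"dx": 0.4,"dy": 0,"dz": 0,"yaw": 0,"fingers": -1},
    {"dx": 0.4,"dy": 0,"dz": 0,"yaw": 0,"fingers": -1}
  ]
}}

```text
clock: 9.05
tool_pos: [0.5328, 0.0227, 0.1473]
ee_rot: [2.581, 1.571, -0.856]
force: [0.1, -1.3, -4.3]
opening: 0.021
```

>>> {"method": "arm_command", "body": {
  "commands": [
    {"dx": 0.05,"dy": 0,"dz": 0,"yaw": 0,"fingers": -1},
    {"dx": 0.1,"dy": 0,"dz": 0,"yaw": 0,"fingers": -1},
    {"dx": 0.15,"dy": 0,"dz": 0,"yaw": 0,"fingers": -1},
    {"dx": 0.2,"dy": 0,"dz": 0,"yaw": 0,"fingers": -1},
    {"dx": 0.25,"dy": 0,"dz": 0,"yaw": 0,"fingers": -1},
    {"dx": 0.25,"dy": 0,"dz": 0,"yaw": 0,"fingers": -1},
    {"dx": 0.25,"dy": 0,"dz": 0,"yaw": 0,"fingers": -1},
    {"dx": 0.25,"dy": 0,"dz": 0,"yaw": 0,"fingers": -1},
    {"dx": 0.25,"dy": 0,"dz": 0,"yaw": 0,"fingers": -1},
    {"dx": 0.25,"dy": 0,"dz": 0,"yaw": 0,"fingers": -1}
  ]
}}

```text
clock: 10.3
tool_pos: [0.5328, 0.0227, 0.1448]
ee_rot: [2.192, 1.571, -1.245]
force: [0.8, -2.4, -4.6]
opening: 0.021
```

>>> {"method": "arm_command", "body": {
  "commands": [
    {"dx": 0.1,"dy": 0,"dz": 0,"yaw": 0,"fingers": -1},
    {"dx": 0.2,"dy": 0,"dz": 0,"yaw": 0,"fingers": -1},
    {"dx": 0.3,"dy": 0,"dz": 0,"yaw": 0,"fingers": -1},
    {"dx": 0.4,"dy": 0,"dz": 0,"yaw": 0,"fingers": -1},
    {"dx": 0.5,"dy": 0,"dz": 0,"yaw": 0,"fingers": -1},
    {"dx": 0.6,"dy": 0,"dz": 0,"yaw": 0,"fingers": -1},
    {"dx": 0.7,"dy": 0,"dz": 0,"yaw": 0,"fingers": -1},
    {"dx": 0.8,"dy": 0,"dz": 0,"yaw": 0,"fingers": -1},
    {"dx": 0.8,"dy": 0,"dz": 0,"yaw": 0,"fingers": -1},
    {"dx": 0.8,"dy": 0,"dz": 0,"yaw": 0,"fingers": -1}
  ]
}}

```text
clock: 11.55
tool_pos: [0.533, 0.0223, 0.1369]
ee_rot: [2.442, 1.57, -0.995]
force: [1.8, -6.6, -2.1]
opening: 0.0212
```

```bash
python3 -c "
from h import *
go((.5329,.023,.1247),np.radians(-107));print(state()[0]['ft_torque'])"
```

```text
t 11.55 tcp [0.533  0.0223 0.1369] jaw -1.8665 tilt [ 0.001 -0.001 -1.   ] q6 1.86 F [ 1.8 -6.6 -2.1] open 0.0212
-> d cm [ 1.22 -0.06  0.03] yaw 0.05761170088285881
[-1.36332832 -0.4099584  -0.01151909]
```

>>> {"method": "arm_command", "body": {
  "commands": [
    {"dx": 0,"dy": 0.08,"dz": -0.03,"yaw": 0,"fingers": -1},
    {"dx": 0.1,"dy": 0.08,"dz": -0.03,"yaw": 0,"fingers": -1},
    {"dx": 0.2,"dy": 0.08,"dz": -0.03,"yaw": 0,"fingers": -1},
    {"dx": 0.3,"dy": 0.08,"dz": -0.03,"yaw": 0,"fingers": -1},
    {"dx": 0.4,"dy": 0.08,"dz": -0.03,"yaw": 0,"fingers": -1},
    {"dx": 0.5,"dy": 0.08,"dz": -0.03,"yaw": 0,"fingers": -1},
    {"dx": 0.6,"dy": 0.08,"dz": -0.03,"yaw": 0,"fingers": -1},
    {"dx": 0.7,"dy": 0.08,"dz": -0.03,"yaw": 0,"fingers": -1},
    {"dx": 0.7,"dy": 0.08,"dz": -0.03,"yaw": 0,"fingers": -1},
    {"dx": 0.7,"dy": 0.08,"dz": -0.03,"yaw": 0,"fingers": -1}
  ]
}}

```text
clock: 12.8
tool_pos: [0.533, 0.0216, 0.1298]
ee_rot: [2.305, 1.57, -1.133]
force: [0.8, -6.0, -3.8]
opening: 0.0211
```

```bash
python3 -c "
from h import *
go((.5329,.023,.1247),np.radians(-107));print(state()[0]['ft_torque'])"
```

```text
t 12.8 tcp [0.533  0.0216 0.1298] jaw -1.8664 tilt [ 0.    -0.001 -1.   ] q6 1.86 F [ 0.8 -6.  -3.8] open 0.0211
-> d cm [ 0.51 -0.13  0.05] yaw 0.06143594238234372
[-1.20655276 -0.39004232 -0.05612086]
```

>>> {"method": "arm_command", "body": {
  "commands": [
    {"dx": 0,"dy": 0.05,"dz": 0,"yaw": 0,"fingers": -1},
    {"dx": 0,"dy": 0.1,"dz": 0,"yaw": 0,"fingers": -1},
    {"dx": 0.1,"dy": 0.1,"dz": 0,"yaw": 0,"fingers": -1},
    {"dx": 0.15,"dy": 0.1,"dz": 0,"yaw": 0,"fingers": -1},
    {"dx": 0.2,"dy": 0.1,"dz": 0,"yaw": 0,"fingers": -1},
    {"dx": 0.25,"dy": 0.1,"dz": 0,"yaw": 0,"fingers": -1},
    {"dx": 0.3,"dy": 0.1,"dz": 0,"yaw": 0,"fingers": -1},
    {"dx": 0.3,"dy": 0.1,"dz": 0,"yaw": 0,"fingers": -1},
    {"dx": 0.3,"dy": 0.1,"dz": 0,"yaw": 0,"fingers": -1},
    {"dx": 0.3,"dy": 0.1,"dz": 0,"yaw": 0,"fingers": -1}
  ]
}}

```text
clock: 14.05
tool_pos: [0.533, 0.0212, 0.1274]
ee_rot: [-2.409, 1.569, 0.437]
force: [4.3, 2.3, 1.4]
opening: 0.0212
```

```bash
python3 -c "
from h import *
go((.5329,.021,.1247),np.radians(-107));print(state()[0]['ft_torque'])"
```

```text
t 14.05 tcp [0.533  0.0212 0.1274] jaw -1.8661 tilt [ 0.001  0.001 -1.   ] q6 1.86 F [4.3 2.3 1.4] open 0.0212
-> d cm [0.27 0.02 0.01] yaw 0.08003165808417036
[ 0.51914783 -0.97247462 -0.0342481 ]
```

>>> {"method": "arm_command", "body": {
  "commands": [
    {"dx": 0.1,"dy": 0,"dz": -0.02,"yaw": 0,"fingers": -1},
    {"dx": 0.15,"dy": 0,"dz": -0.02,"yaw": 1.5,"fingers": -1},
    {"dx": 0.2,"dy": 0,"dz": -0.02,"yaw": 2,"fingers": -1},
    {"dx": 0.2,"dy": 0,"dz": -0.02,"yaw": 0,"fingers": -1},
    {"dx": 0.2,"dy": 0,"dz": -0.02,"yaw": -2,"fingers": -1},
    {"dx": 0.2,"dy": 0,"dz": -0.02,"yaw": 0,"fingers": -1},
    {"dx": 0.2,"dy": 0,"dz": -0.02,"yaw": 2,"fingers": -1},
    {"dx": 0.2,"dy": 0,"dz": -0.02,"yaw": -1,"fingers": -1},
    {"dx": 0.2,"dy": 0,"dz": -0.02,"yaw": 0,"fingers": -1},
    {"dx": 0.2,"dy": 0,"dz": -0.02,"yaw": 0,"fingers": -1}
  ]
}}

```text
clock: 15.3
tool_pos: [0.5332, 0.0212, 0.125]
ee_rot: [-2.227, 1.569, 0.619]
force: [7.2, 4.6, 0.8]
opening: 0.021
```

```bash
python3 -c "
from h import *
go((.5329,.021,.1247),np.radians(-107));print(state()[0]['ft_torque'])"
```

```text
t 15.3 tcp [0.5332 0.0212 0.125 ] jaw -1.8664 tilt [ 0.001  0.001 -1.   ] q6 1.86 F [7.2 4.6 0.8] open 0.021
-> d cm [0.03 0.03 0.02] yaw 0.06493678835540968
[ 0.79932207 -1.25870913  0.06362166]
```

>>> {"method": "arm_command", "body": {
  "commands": [
    {"dx": 0,"dy": -0.04,"dz": -0.03,"yaw": 0,"fingers": -1},
    {"dx": 0.1,"dy": -0.04,"dz": -0.03,"yaw": 1.5,"fingers": -1},
    {"dx": 0.2,"dy": -0.04,"dz": -0.03,"yaw": 2,"fingers": -1},
    {"dx": 0.25,"dy": -0.04,"dz": -0.03,"yaw": 0,"fingers": -1},
    {"dx": 0.25,"dy": -0.04,"dz": -0.03,"yaw": -2,"fingers": -1},
    {"dx": 0.25,"dy": -0.04,"dz": -0.03,"yaw": 0,"fingers": -1},
    {"dx": 0.25,"dy": -0.04,"dz": -0.03,"yaw": 2,"fingers": -1},
    {"dx": 0.25,"dy": -0.04,"dz": -0.03,"yaw": -1,"fingers": -1},
    {"dx": 0.25,"dy": -0.04,"dz": -0.03,"yaw": 0,"fingers": -1},
    {"dx": 0.25,"dy": -0.04,"dz": -0.03,"yaw": 0,"fingers": -1}
  ]
}}

```text
clock: 16.55
tool_pos: [0.5336, 0.0213, 0.1246]
ee_rot: [-2.696, 1.569, 0.149]
force: [-5.5, 3.0, 21.9]
opening: 0.0212
```

```bash
python3 -c "
from h import *
go((.5329,.021,.1247),np.radians(-107));print(state()[0]['ft_torque'])"
```

```text
t 16.55 tcp [0.5336 0.0213 0.1246] jaw -1.8669 tilt [ 0.002  0.    -1.   ] q6 1.86 F [-5.5  3.  21.9] open 0.0212
-> d cm [-0.01  0.05  0.06] yaw 0.034297615675851344
[0.4555918  1.02767032 0.11336329]
```

>>> {"method": "arm_command", "body": {
  "commands": [
    {"dx": 0,"dy": 0,"dz": 0.03,"yaw": 2,"fingers": -1},
    {"dx": 0.02,"dy": 0,"dz": 0.03,"yaw": 3,"fingers": -1},
    {"dx": 0.02,"dy": 0,"dz": 0.03,"yaw": 0,"fingers": -1},
    {"dx": 0.02,"dy": 0,"dz": 0.03,"yaw": -3,"fingers": -1},
    {"dx": 0.02,"dy": 0,"dz": 0.03,"yaw": 0,"fingers": -1},
    {"dx": 0.02,"dy": 0,"dz": 0.03,"yaw": 3,"fingers": -1},
    {"dx": 0.02,"dy": 0,"dz": 0.03,"yaw": 0,"fingers": -1},
    {"dx": 0.02,"dy": 0,"dz": 0.03,"yaw": -3,"fingers": -1},
    {"dx": 0.02,"dy": 0,"dz": 0.03,"yaw": 0,"fingers": -1},
    {"dx": 0.02,"dy": 0,"dz": 0.03,"yaw": 0,"fingers": -1}
  ]
}}

```text
clock: 17.8
tool_pos: [0.5336, 0.0213, 0.1246]
ee_rot: [-2.786, 1.568, 0.059]
force: [-3.0, 2.5, 22.7]
opening: 0.0212
```

```bash
python3 -c "
from h import *
from bench import cams
go((.5329,.021,.1247),np.radians(-107));print(state()[0]['ft_torque'])
c=cams.capture('wrist');pickle.dump(c,open('c3.pkl','wb'))
a=cv2.resize(c['color'][180:300,130:390,::-1],(800,369),interpolation=cv2.INTER_CUBIC)
c=cams.capture('side');pickle.dump(c,open('c3s.pkl','wb'))
b=cv2.resize(c['color'][155:235,225:405,::-1],(520,231),interpolation=cv2.INTER_CUBIC)
o=np.zeros((600,800,3),np.uint8);o[:369]=a;o[369:,:520]=b;cv2.imwrite('pics/seat.png',o)"
```

```text
t 17.8 tcp [0.5336 0.0213 0.1246] jaw -1.8677 tilt [ 0.002  0.    -1.   ] q6 1.86 F [-3.   2.5 22.7] open 0.0212
-> d cm [-0.01  0.05  0.06] yaw -0.010121589077613197
[ 0.36587677  0.71259567 -0.14965724]
```

View pics/seat.png

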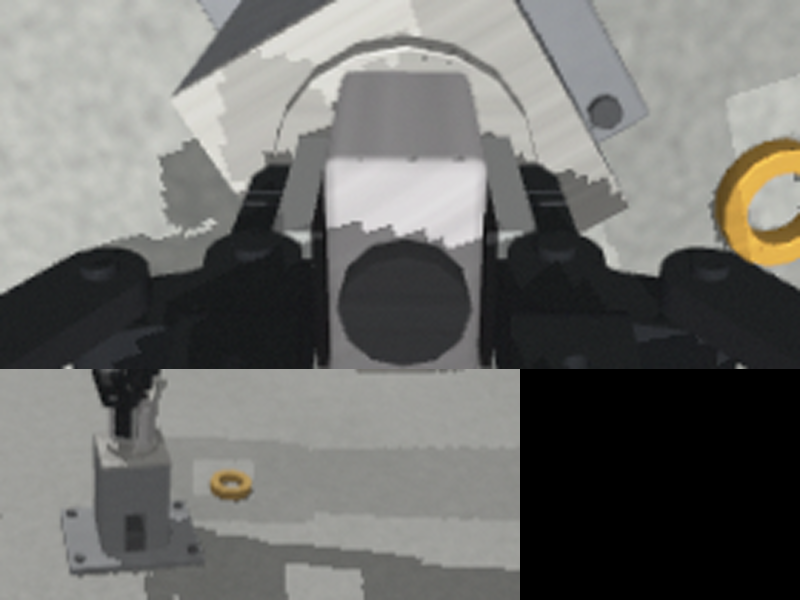

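The wrist view shows the collar flat against the holder top (arc from (275,130) to (535,130)), and the height did not change under a further twist at about 27 N, so the arbor is home. Releasing it now.

>>> {"method": "arm_command", "body": {
  "commands": [
    {"dx": -0.2,"dy": 0,"dz": 0,"yaw": 0,"fingers": -1},
    {"dx": -0.22,"dy": 0,"dz": 0,"yaw": 0,"fingers": 1},
    {"dx": -0.22,"dy": 0,"dz": 0,"yaw": 0,"fingers": 1},
    {"dx": -0.22,"dy": 0,"dz": 0,"yaw": 0,"fingers": 1},
    {"dx": -0.22,"dy": 0,"dz": 0,"yaw": 0,"fingers": 1},
    {"dx": -0.22,"dy": 0,"dz": 0,"yaw": 0,"fingers": 1},
    {"dx": -1.5,"dy": 0,"dz": 0,"yaw": 0,"fingers": 1},
    {"dx": -5,"dy": 0,"dz": 0,"yaw": 0,"fingers": 1},
    {"dx": -10,"dy": 0,"dz": 0,"yaw": 0,"fingers": 1},
    {"dx": -14,"dy": 0,"dz": 0,"yaw": 0,"fingers": 1}
  ]
}}

```text
clock: 19.15
tool_pos: [0.5329, 0.0212, 0.2652]
ee_rot: [-2.869, 1.569, -0.023]
force: [0.7, -0.0, 0.5]
opening: 0.0856
```

```bash
python3 -c "
from h import *
go((.535,-.25,.25),np.radians(180))"
```

```text
t 19.15 tcp [0.5329 0.0212 0.2652] jaw -1.8664 tilt [ 0.002 -0.    -1.   ] q6 1.86 F [ 0.7 -0.   0.5] open 0.0856
-> d cm [ 1.52 25.88 -8.1 ] yaw 73.06574950591093
```

>>> {"method": "arm_command", "body": {
  "commands": [
    {"dx": 0,"dy": 4,"dz": -1.2,"yaw": 10,"fingers": 1},
    {"dx": 0,"dy": 9,"dz": -2.8,"yaw": 20,"fingers": 1},
    {"dx": 0,"dy": 14,"dz": -4.3,"yaw": 30,"fingers": 1},
    {"dx": 0.5,"dy": 19,"dz": -5.9,"yaw": 40,"fingers": 1},
    {"dx": 1,"dy": 23,"dz": -7.2,"yaw": 50,"fingers": 1},
    {"dx": 1.5,"dy": 26,"dz": -8.1,"yaw": 60,"fingers": 1},
    {"dx": 1.5,"dy": 26,"dz": -8.1,"yaw": 70,"fingers": 1},
    {"dx": 1.5,"dy": 26,"dz": -8.1,"yaw": 73,"fingers": 1},
    {"dx": 1.5,"dy": 26,"dz": -8.1,"yaw": 73,"fingers": 1},
    {"dx": 1.5,"dy": 26,"dz": -8.1,"yaw": 73,"fingers": 1}
  ]
}}

```text
clock: 20.4
tool_pos: [0.5347, -0.251, 0.2476]
ee_rot: [-2.088, 1.57, -0.515]
force: [0.4, 0.5, -0.0]
opening: 0.0855
```

```bash
python3 - <<'E'
from h import *
from bench import cams
c=cams.capture("wrist");pickle.dump(c,open("c4.pkl","wb"))
cv2.imwrite("pics/w4.png",cv2.resize(c["color"][:,:,::-1],(800,600),interpolation=cv2.INTER_CUBIC))
go((.535,-.25,.25),np.radians(180))
E
```

```text
t 20.45 tcp [ 0.5347 -0.251   0.2475] jaw -3.139 tilt [ 0. -0. -1.] q6 2.66 F [ 0.2  0.2 -0.7] open 0.0855
-> d cm [-0.25 -0.03  0.1 ] yaw 0.14626499152939978
```

View pics/w4.png

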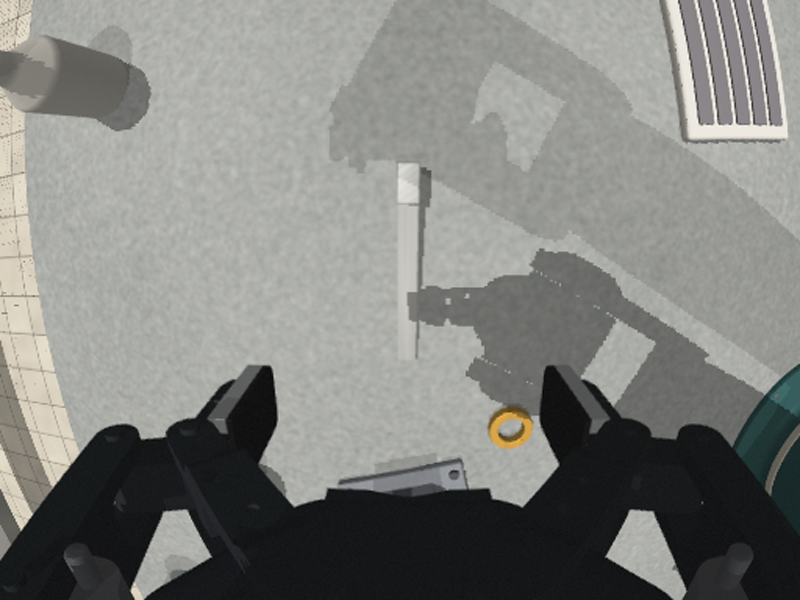

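```bash
python3 - <<'E'
from h import *
c=pickle.load(open("c4.pkl","rb"));s=1.5625
A=lambda u,v,z:at(c,((u+.5)/s-.5,(v+.5)/s-.5),z,True)
h=A(408.5,183.5,.042);print("head",h,A(397.5,184,.042),A(419.5,184,.042),A(409,163.5,.042),A(409,204,.042))
t=A(408,358.5,.006);print("tip",t, "wedge ang",np.degrees(np.arctan2(*(t-h)[::-1])),"len",np.linalg.norm(t-h))
a,b=A(339,482,.01),A(465,459,.01);print("base",a,b,np.linalg.norm(a-b),"ang",np.degrees(np.arctan2(*(a-b)[::-1])))
go((h[0],h[1],.013),np.radians(180))
E
```

```text
head [ 0.53521547 -0.30780015] [ 0.54339527 -0.30741632] [ 0.52703365 -0.30746402] [ 0.53488765 -0.32281568] [ 0.53479771 -0.29237679]
tip [ 0.5352096  -0.15305184] wedge ang 90.00217265754856 len 0.1547483067624086
base [ 0.60560687 -0.01427702] [ 0.47842648 -0.04496813] 0.13083116916322607 ang 13.56719663188384
t 20.45 tcp [ 0.5347 -0.251   0.2475] jaw -3.139 tilt [ 0. -0. -1.] q6 2.66 F [ 0.2  0.2 -0.7] open 0.0855
-> d cm [23.45 -0.03 -5.68] yaw 0.14626499152939978
```

>>> {"method": "arm_command", "body": {
  "commands": [
    {"dx": 2,"dy": 0,"dz": -4,"yaw": 0,"fingers": 1},
    {"dx": 7,"dy": 0,"dz": -5.7,"yaw": 0,"fingers": 1},
    {"dx": 13,"dy": 0,"dz": -5.7,"yaw": 0,"fingers": 1},
    {"dx": 18,"dy": 0,"dz": -5.7,"yaw": 0,"fingers": 1},
    {"dx": 21,"dy": 0,"dz": -5.7,"yaw": 0,"fingers": 1},
    {"dx": 23,"dy": 0,"dz": -5.7,"yaw": 0,"fingers": 1},
    {"dx": 23.4,"dy": 0,"dz": -5.7,"yaw": 0,"fingers": 1},
    {"dx": 23.4,"dy": 0,"dz": -5.7,"yaw": 0,"fingers": -1},
    {"dx": 23.4,"dy": 0,"dz": -5.7,"yaw": 0,"fingers": -1},
    {"dx": 23.4,"dy": 0,"dz": -5.7,"yaw": 0,"fingers": -1}
  ]
}}

```text
clock: 21.7
tool_pos: [0.5351, -0.3083, 0.014]
ee_rot: [-2.139, 1.569, -0.567]
force: [0.0, -0.2, 0.5]
opening: 0.0322
```

>>> {"method": "arm_command", "body": {
  "commands": [
    {"dx": 0,"dy": 0,"dz": 0,"yaw": 0,"fingers": -1},
    {"dx": 0,"dy": 0,"dz": 0,"yaw": 0,"fingers": -1},
    {"dx": 0,"dy": 0,"dz": 0,"yaw": 0,"fingers": -1},
    {"dx": 0,"dy": 0,"dz": 0,"yaw": 0,"fingers": -1},
    {"dx": 0,"dy": 0,"dz": 0,"yaw": 0,"fingers": -1},
    {"dx": 0,"dy": 0,"dz": 0,"yaw": 0,"fingers": -1},
    {"dx": -1,"dy": 0,"dz": 0,"yaw": 0,"fingers": -1},
    {"dx": -2,"dy": 0,"dz": 0,"yaw": 0,"fingers": -1},
    {"dx": -3,"dy": 0,"dz": 0,"yaw": 0,"fingers": -1},
    {"dx": -3,"dy": 0,"dz": 0,"yaw": 0,"fingers": -1}
  ]
}}

```text
clock: 22.95
tool_pos: [0.5351, -0.3084, 0.0443]
ee_rot: [-2.161, 1.569, -0.589]
force: [0.3, 0.2, -2.7]
opening: 0.0171
```

```bash
python3 - <<'E'
from h import *
a=np.radians(14);u=np.array([-np.sin(a),np.cos(a)]);ax=np.array([.5338,.0213])
print("ft",state()[0]["ft_torque"])
p=ax-u*(.156+.045);go((*p,.0425),np.radians(180+14))   # tip 45 mm before axis
E
```

```text
ft [-0.1144621   0.02687071 -0.02922755]
t 22.95 tcp [ 0.5351 -0.3084  0.0443] jaw -3.1404 tilt [ 0.001 -0.001 -1.   ] q6 2.58 F [ 0.3  0.2 -2.7] open 0.0171
-> d cm [ 0.17 -4.74 13.46] yaw -13.932047802734727
```

>>> {"method": "arm_command", "body": {
  "commands": [
    {"dx": 0,"dy": -1,"dz": 2,"yaw": -5,"fingers": -1},
    {"dx": 0.1,"dy": -3,"dz": 5,"yaw": -10,"fingers": -1},
    {"dx": 0.1,"dy": -4.7,"dz": 8,"yaw": -14,"fingers": -1},
    {"dx": 0.1,"dy": -4.7,"dz": 10.5,"yaw": -14,"fingers": -1},
    {"dx": 0.1,"dy": -4.7,"dz": 12.5,"yaw": -14,"fingers": -1},
    {"dx": 0.1,"dy": -4.7,"dz": 13.4,"yaw": -14,"fingers": -1},
    {"dx": 0.1,"dy": -4.7,"dz": 13.4,"yaw": -14,"fingers": -1},
    {"dx": 0.1,"dy": -4.7,"dz": 13.4,"yaw": -14,"fingers": -1},
    {"dx": 0.1,"dy": -4.7,"dz": 13.4,"yaw": -14,"fingers": -1},
    {"dx": 0.1,"dy": -4.7,"dz": 13.4,"yaw": -14,"fingers": -1}
  ]
}}

```text
clock: 24.2
tool_pos: [0.5816, -0.1744, 0.0421]
ee_rot: [1.728, 1.571, -2.739]
force: [0.4, -0.3, -1.5]
opening: 0.0168
```

```bash
python3 - <<'E'
from h import *
from bench import cams
a=np.radians(14);u=np.array([-np.sin(a),np.cos(a)]);ax=np.array([.5338,.0213])
p=ax-u*(.156+.045);go((*p,.043),np.radians(180+14))
c=cams.capture("top");pickle.dump(c,open("c5.pkl","wb"))
s=cams.capture("side");pickle.dump(s,open("c5s.pkl","wb"))
o=np.zeros((600,800,3),np.uint8)
A=cv2.resize(c["color"][185:265,230:380],(800,427),interpolation=cv2.INTER_CUBIC)
B=cv2.resize(s["color"][160:230,240:300],None,fx=2.47,fy=2.47,interpolation=cv2.INTER_CUBIC)
o[:427]=A;o[427:427+B.shape[0],:B.shape[1]]=B;cv2.imwrite("pics/al.png",o[:,:,::-1])
E
```

```text
t 24.2 tcp [ 0.5816 -0.1744  0.0421] jaw -2.8966 tilt [-0. -0. -1.] q6 2.56 F [ 0.4 -0.3 -1.5] open 0.0168
-> d cm [-0.09 -0.1   0.05] yaw 0.03757663428471825
```

View pics/al.png

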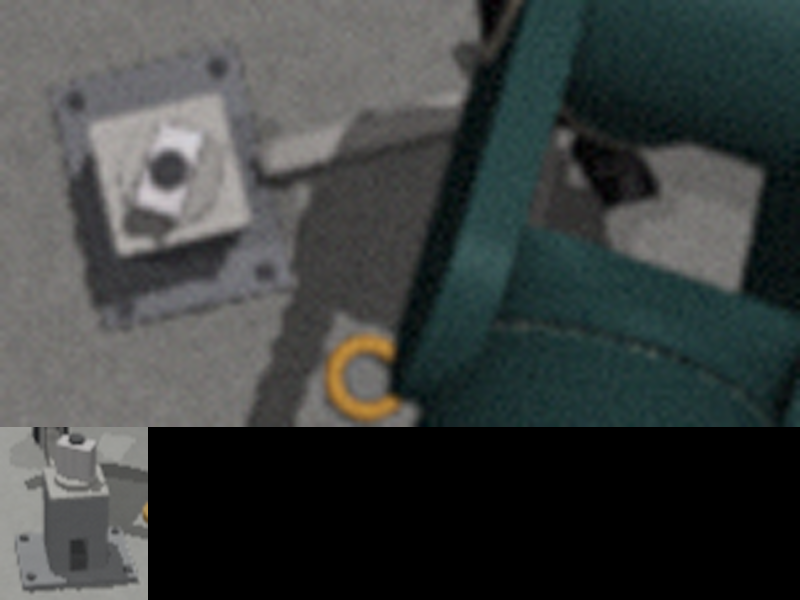

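```bash
python3 - <<'E'
from h import *
c=pickle.load(open("c5.pkl","rb"));k=150/800
A=lambda u,v,z:at(c,(230+(u+.5)*k-.5,185+(v+.5)*k-.5),z)
b=np.array([A(*p,.01) for p in((75,102),(218,66),(265,272),(118,310))])
t=np.array([A(*p,.11) for p in((90,125),(225,95),(248,220),(122,252))])
an=lambda d:np.degrees(np.arctan2(d[1],d[0]))
for X in(b,t):
    print("ctr",X.mean(0).round(4),"y-axis ang",an(X[0]-X[1])-90,an(X[3]-X[2])-90,"x ang",an(X[0]-X[3]),an(X[1]-X[2]))
tip=A(264,161,.035);tip2=(A(350,118,.045)+A(350,155,.045))/2
for a in(12,13,14,15):
  r=np.radians(a);R=np.array([[np.cos(r),np.sin(r)],[-np.sin(r),np.cos(r)]])
  print(a,(R@(tip-b.mean(0))).round(4),(R@(tip2-b.mean(0))).round(4))
E
```

```text
ctr [0.5312 0.0203] y-axis ang 14.390046218677142 14.756608115651872 x ang 12.12863623212657 12.807607045764502
ctr [0.5328 0.0187] y-axis ang 12.783735868588664 14.513422646729651 x ang 14.549425505449522 10.38889751079281
12 [ 0.0018 -0.0498] [ 0.0045 -0.0941]
13 [ 0.0009 -0.0498] [ 0.0028 -0.0941]
14 [ 0.     -0.0498] [ 0.0012 -0.0942]
15 [-0.0008 -0.0498] [-0.0004 -0.0942]
```

>>> {"method": "arm_command", "body": {
  "commands": [
    {"dx": -0.12,"dy": 0,"dz": 0,"yaw": 0,"fingers": -1},
    {"dx": -0.12,"dy": 0,"dz": 0.3,"yaw": 0,"fingers": -1},
    {"dx": -0.12,"dy": 0,"dz": 0.6,"yaw": 0,"fingers": -1},
    {"dx": -0.12,"dy": 0,"dz": 1.0,"yaw": 0,"fingers": -1},
    {"dx": -0.12,"dy": 0,"dz": 1.4,"yaw": 0,"fingers": -1},
    {"dx": -0.12,"dy": 0,"dz": 1.7,"yaw": 0,"fingers": -1},
    {"dx": -0.12,"dy": 0,"dz": 2.0,"yaw": 0,"fingers": -1},
    {"dx": -0.12,"dy": 0,"dz": 2.3,"yaw": 0,"fingers": -1},
    {"dx": -0.12,"dy": 0,"dz": 2.4,"yaw": 0,"fingers": -1},
    {"dx": -0.12,"dy": 0,"dz": 2.4,"yaw": 0,"fingers": -1}
  ]
}}

```text
clock: 25.55
tool_pos: [0.5758, -0.1508, 0.0433]
ee_rot: [-2.219, 1.571, -0.402]
force: [-0.1, -0.2, -3.0]
opening: 0.0171
```

```bash
cat > q.py <<'E'
from h import *
a=np.radians(14);u=np.array([-np.sin(a),np.cos(a)]);ax=np.array([.5338,.0213])
go((*(ax-u*.156),.043),np.radians(194));o,R=state();print("F tool",(R.T@o["force"]).round(1),"ft",o["ft_torque"].round(2))
E
python3 q.py
```

```text
t 25.55 tcp [ 0.5758 -0.1508  0.0433] jaw -2.896 tilt [ 0. -0. -1.] q6 2.6 F [-0.1 -0.2 -3. ] open 0.0171
-> d cm [ 0.03 -0.09  2.11] yaw 0.06933569439613996
F tool [ 3.   0.1 -0.2] ft [-0.04 -0.01  0.01]
```

>>> {"method": "arm_command", "body": {
  "commands": [
    {"dx": 0,"dy": 0,"dz": 0.4,"yaw": 0,"fingers": -1},
    {"dx": 0,"dy": 0,"dz": 0.8,"yaw": 0,"fingers": -1},
    {"dx": 0,"dy": 0,"dz": 1.2,"yaw": 0,"fingers": -1},
    {"dx": 0,"dy": 0,"dz": 1.6,"yaw": 0,"fingers": -1},
    {"dx": 0,"dy": 0,"dz": 2.0,"yaw": 0,"fingers": -1},
    {"dx": 0,"dy": 0,"dz": 2.4,"yaw": 0,"fingers": -1},
    {"dx": 0.05,"dy": 0,"dz": 2.8,"yaw": 0,"fingers": -1},
    {"dx": 0.1,"dy": 0,"dz": 3.0,"yaw": 0,"fingers": -1},
    {"dx": 0.12,"dy": 0,"dz": 3.0,"yaw": 0,"fingers": -1},
    {"dx": 0.12,"dy": 0,"dz": 3.0,"yaw": 0,"fingers": -1}
  ]
}}

```text
clock: 26.8
tool_pos: [0.5685, -0.1218, 0.0421]
ee_rot: [-1.966, 1.571, -0.15]
force: [-0.6, 0.0, -1.9]
opening: 0.0169
```

```bash
python3 q.py
```

```text
t 26.8 tcp [ 0.5685 -0.1218  0.0421] jaw -2.8961 tilt [ 0. -0. -1.] q6 2.64 F [-0.6  0.  -1.9] open 0.0169
-> d cm [-0.09 -0.09 -0.88] yaw 0.0633191952049563
F tool [1.9 0.5 0.2] ft [-0.13 -0.07 -0.02]
```

>>> {"method": "arm_command", "body": {
  "commands": [
    {"dx": 0,"dy": 0,"dz": 0.2,"yaw": 0,"fingers": -1},
    {"dx": 0,"dy": 0,"dz": 0.4,"yaw": 0,"fingers": -1},
    {"dx": 0,"dy": 0,"dz": 0.6,"yaw": 0,"fingers": -1},
    {"dx": 0,"dy": 0,"dz": 0.8,"yaw": 0,"fingers": -1},
    {"dx": 0,"dy": 0,"dz": 0.95,"yaw": 0,"fingers": -1},
    {"dx": 0,"dy": 0,"dz": 1.1,"yaw": 0,"fingers": -1},
    {"dx": 0,"dy": 0,"dz": 1.2,"yaw": 0,"fingers": -1},
    {"dx": 0,"dy": 0,"dz": 1.3,"yaw": 0,"fingers": -1},
    {"dx": 0,"dy": 0,"dz": 1.3,"yaw": 0,"fingers": -1},
    {"dx": 0,"dy": 0,"dz": 1.3,"yaw": 0,"fingers": -1}
  ]
}}

```text
clock: 28.05
tool_pos: [0.5653, -0.1091, 0.0421]
ee_rot: [0.937, 1.571, 2.753]
force: [0.7, -0.1, -3.2]
opening: 0.0171
```

```bash
python3 q.py
```

```text
t 28.05 tcp [ 0.5653 -0.1091  0.0421] jaw -2.8961 tilt [-0.  0. -1.] q6 2.66 F [ 0.7 -0.1 -3.2] open 0.0171
-> d cm [-0.09 -0.1  -2.19] yaw 0.06668124281303679
F tool [ 3.2 -0.7 -0.3] ft [-0.06 -0.04  0.  ]
```

>>> {"method": "arm_command", "body": {
  "commands": [
    {"dx": 0.03,"dy": 0,"dz": 0.1,"yaw": 0,"fingers": -1},
    {"dx": 0.03,"dy": 0,"dz": 0.2,"yaw": 0,"fingers": -1},
    {"dx": 0.03,"dy": 0,"dz": 0.3,"yaw": 0,"fingers": -1},
    {"dx": 0.03,"dy": 0,"dz": 0.35,"yaw": 0,"fingers": -1},
    {"dx": 0.03,"dy": 0,"dz": 0.4,"yaw": 0,"fingers": -1},
    {"dx": 0.03,"dy": 0,"dz": 0.45,"yaw": 0,"fingers": -1},
    {"dx": 0.03,"dy": 0,"dz": 0.5,"yaw": 0,"fingers": -1},
    {"dx": 0.03,"dy": 0,"dz": 0.55,"yaw": 0,"fingers": -1},
    {"dx": 0.03,"dy": 0,"dz": 0.6,"yaw": 0,"fingers": -1},
    {"dx": 0.03,"dy": 0,"dz": 0.6,"yaw": 0,"fingers": -1}
  ]
}}

```text
clock: 29.3
tool_pos: [0.5638, -0.1033, 0.0418]
ee_rot: [-2.746, 1.571, -0.929]
force: [-0.1, -1.9, -1.1]
opening: 0.0166
```

```bash
python3 q.py
```

```text
t 29.3 tcp [ 0.5638 -0.1033  0.0418] jaw -2.8961 tilt [ 0. -0. -1.] q6 2.67 F [-0.1 -1.9 -1.1] open 0.0166
-> d cm [-0.12 -0.09 -2.79] yaw 0.06747374780693136
F tool [ 1.1  0.6 -1.8] ft [-0.36 -0.06 -0.03]
```

>>> {"method": "arm_command", "body": {
  "commands": [
    {"dx": 0,"dy": 0,"dz": 0.1,"yaw": 0,"fingers": -1},
    {"dx": 0,"dy": 0,"dz": 0.2,"yaw": 0,"fingers": -1},
    {"dx": 0,"dy": 0,"dz": 0.3,"yaw": 0,"fingers": -1},
    {"dx": 0,"dy": 0,"dz": 0.4,"yaw": 0,"fingers": -1},
    {"dx": 0,"dy": 0,"dz": 0.5,"yaw": 0,"fingers": -1},
    {"dx": 0,"dy": 0,"dz": 0.6,"yaw": 0,"fingers": -1},
    {"dx": 0,"dy": 0,"dz": 0.7,"yaw": 0,"fingers": -1},
    {"dx": 0,"dy": 0,"dz": 0.7,"yaw": 0,"fingers": -1},
    {"dx": 0,"dy": 0,"dz": 0.7,"yaw": 0,"fingers": -1},
    {"dx": 0,"dy": 0,"dz": 0.7,"yaw": 0,"fingers": -1}
  ]
}}

```text
clock: 30.55
tool_pos: [0.5623, -0.0971, 0.042]
ee_rot: [-2.905, 1.569, -1.089]
force: [1.5, -8.7, -3.7]
opening: 0.017
```

```bash
python3 q.py
```

```text
t 30.55 tcp [ 0.5623 -0.0971  0.042 ] jaw -2.8962 tilt [ 0.001 -0.001 -1.   ] q6 2.68 F [ 1.5 -8.7 -3.7] open 0.017
-> d cm [-0.1  -0.09 -3.43] yaw 0.05828184865401488
F tool [ 3.7  0.7 -8.8] ft [-1.39 -0.32 -0.01]
```

>>> {"method": "arm_command", "body": {
  "commands": [
    {"dx": 0,"dy": 0,"dz": 0.05,"yaw": 0,"fingers": -1},
    {"dx": 0,"dy": 0,"dz": 0.05,"yaw": 0,"fingers": -1},
    {"dx": 0,"dy": 0,"dz": 0.1,"yaw": 0,"fingers": -1},
    {"dx": 0,"dy": 0,"dz": 0.1,"yaw": 0,"fingers": -1},
    {"dx": 0,"dy": 0,"dz": 0.15,"yaw": 0,"fingers": -1},
    {"dx": 0,"dy": 0,"dz": 0.15,"yaw": 0,"fingers": -1},
    {"dx": 0,"dy": 0,"dz": 0.2,"yaw": 0,"fingers": -1},
    {"dx": 0,"dy": 0,"dz": 0.2,"yaw": 0,"fingers": -1},
    {"dx": 0,"dy": 0,"dz": 0.2,"yaw": 0,"fingers": -1},
    {"dx": 0,"dy": 0,"dz": 0.2,"yaw": 0,"fingers": -1}
  ]
}}

```text
clock: 31.8
tool_pos: [0.5618, -0.0952, 0.0419]
ee_rot: [-2.97, 1.569, -1.154]
force: [2.2, -7.4, -3.3]
opening: 0.0172
```

```bash
python3 q.py
```

```text
t 31.8 tcp [ 0.5618 -0.0952  0.0419] jaw -2.8963 tilt [ 0.001 -0.001 -1.   ] q6 2.68 F [ 2.2 -7.4 -3.3] open 0.0172
-> d cm [-0.1  -0.1  -3.62] yaw 0.055447049969041394
F tool [ 3.3 -0.3 -7.7] ft [-1.34 -0.33 -0.06]
```

>>> {"method": "arm_command", "body": {
  "commands": [
    {"dx": 0,"dy": 0,"dz": 0.1,"yaw": 0,"fingers": -1},
    {"dx": 0,"dy": 0,"dz": 0.2,"yaw": 0,"fingers": -1},
    {"dx": 0,"dy": 0,"dz": 0.35,"yaw": 0,"fingers": -1},
    {"dx": 0,"dy": 0,"dz": 0.5,"yaw": 0,"fingers": -1},
    {"dx": 0,"dy": 0,"dz": 0.65,"yaw": 0,"fingers": -1},
    {"dx": 0,"dy": 0,"dz": 0.8,"yaw": 0,"fingers": -1},
    {"dx": 0,"dy": 0,"dz": 0.95,"yaw": 0,"fingers": -1},
    {"dx": 0,"dy": 0,"dz": 1.1,"yaw": 0,"fingers": -1},
    {"dx": 0,"dy": 0,"dz": 1.2,"yaw": 0,"fingers": -1},
    {"dx": 0,"dy": 0,"dz": 1.2,"yaw": 0,"fingers": -1}
  ]
}}

```text
clock: 33.05
tool_pos: [0.5588, -0.0831, 0.0419]
ee_rot: [-2.976, 1.57, -1.159]
force: [0.8, -5.3, -2.7]
opening: 0.0172
```

```bash
python3 q.py
```

```text
t 33.05 tcp [ 0.5588 -0.0831  0.0419] jaw -2.8961 tilt [ 0.    -0.001 -1.   ] q6 2.7 F [ 0.8 -5.3 -2.7] open 0.0172
-> d cm [-0.11 -0.09 -4.87] yaw 0.06669064865289295
F tool [ 2.7  0.6 -5.4] ft [-0.9  -0.21 -0.02]
```

>>> {"method": "arm_command", "body": {
  "commands": [
    {"dx": 0,"dy": 0,"dz": 0.1,"yaw": 0,"fingers": -1},
    {"dx": 0,"dy": 0,"dz": 0.3,"yaw": 0,"fingers": -1},
    {"dx": 0,"dy": 0,"dz": 0.5,"yaw": 0,"fingers": -1},
    {"dx": 0,"dy": 0,"dz": 0.7,"yaw": 0,"fingers": -1},
    {"dx": 0,"dy": 0,"dz": 0.9,"yaw": 0,"fingers": -1},
    {"dx": 0,"dy": 0,"dz": 1.1,"yaw": 0,"fingers": -1},
    {"dx": 0,"dy": 0,"dz": 1.3,"yaw": 0,"fingers": -1},
    {"dx": 0,"dy": 0,"dz": 1.5,"yaw": 0,"fingers": -1},
    {"dx": 0,"dy": 0,"dz": 1.5,"yaw": 0,"fingers": -1},
    {"dx": 0,"dy": 0,"dz": 1.5,"yaw": 0,"fingers": -1}
  ]
}}

```text
clock: 34.3
tool_pos: [0.5551, -0.0683, 0.0418]
ee_rot: [-0.209, 1.571, 1.608]
force: [0.3, -2.4, -1.7]
opening: 0.0171
```

```bash
python3 q.py; python3 - <<'E'
from h import *
from bench import cams
o=np.zeros((480,800,3),np.uint8);P=pickle.load(open("c5s.pkl","rb"));s=cams.capture("side");pickle.dump(s,open("c6s.pkl","wb"))
for i,c in enumerate((P,s)): o[:,400*i:400*i+400]=cv2.resize(c["color"][155:239,240:310],(400,480),interpolation=cv2.INTER_CUBIC)
cv2.imwrite("pics/lift.png",o[:,:,::-1])
E
```

```text
t 34.3 tcp [ 0.5551 -0.0683  0.0418] jaw -2.8961 tilt [-0.  0. -1.] q6 2.73 F [ 0.3 -2.4 -1.7] open 0.0171
-> d cm [-0.12 -0.09 -6.39] yaw 0.0680161461903925
F tool [ 1.7  0.3 -2.4] ft [-0.37 -0.05  0.02]
```

View pics/lift.png

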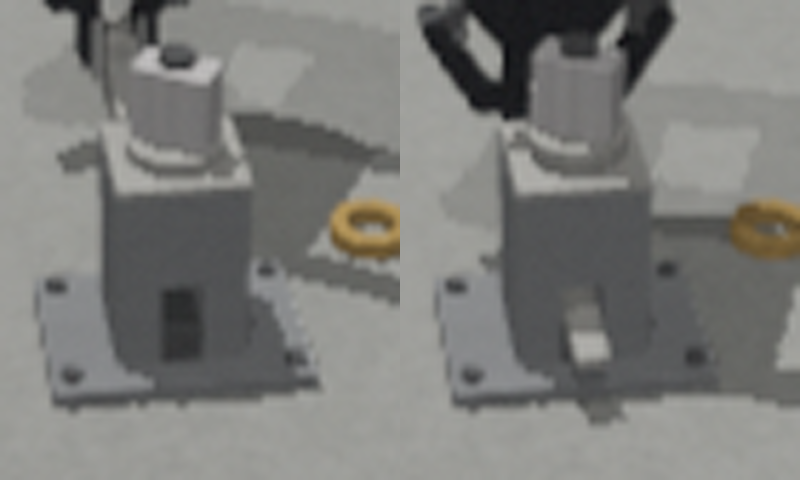

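```bash
python3 - <<'E'
from h import *
P=pickle.load(open("c5s.pkl","rb"));S=pickle.load(open("c6s.pkl","rb"))
print(proj(P,[[.534,.0213,.15],[.534,.0213,.156]]))
g=[cv2.GaussianBlur(cv2.cvtColor(c["color"],cv2.COLOR_RGB2GRAY),(0,0),.7) for c in(P,S)]
# edges of collar/head lower front vs. the side walls: gradient-based match, and holder as the still reference
for n,(y0,y1,x0,x1) in dict(head=(164,183,260,281),headlow=(168,184,260,281),holder=(190,215,256,288)).items():
    G=[np.hypot(cv2.Sobel(i,5,1,0),cv2.Sobel(i,5,0,1)).astype(np.float32) for i in g]
    t=G[0][y0:y1,x0:x1];r=cv2.matchTemplate(G[1][y0-6:y1+6,x0-3:x1+3],t,cv2.TM_CCOEFF_NORMED);_,m,_,l=cv2.minMaxLoc(r)
    x,y=l;k=r[y-1:y+2,x] if 0<y<r.shape[0]-1 else None
    sub=(k[0]-k[2])/(2*(k[0]-2*k[1]+k[2])) if k is not None else 0
    print(n,"dy",y-6+sub,"dx",x-3,"score",m)
E
```

```text
[[269.92346261 168.17703181]
 [269.95566616 166.20940862]]
head dy -2.0433955 dx 0 score 0.46039047837257385
headlow dy -0.96243227 dx 2 score 0.42240265011787415
holder dy -0.17870276 dx 0 score 0.6835458278656006
```

>>> {"method": "arm_command", "body": {
  "commands": [
    {"dx": 0,"dy": 0,"dz": 0,"yaw": 0,"fingers": -0.3},
    {"dx": 0,"dy": 0,"dz": 0,"yaw": 0,"fingers": 0.2},
    {"dx": 0,"dy": 0,"dz": 0,"yaw": 0,"fingers": 0.5},
    {"dx": 0,"dy": 0,"dz": 0,"yaw": 0,"fingers": 0.5},
    {"dx": 0,"dy": 0,"dz": 0,"yaw": 0,"fingers": 0.5},
    {"dx": 0,"dy": 0,"dz": 0,"yaw": 0,"fingers": 0.5},
    {"dx": -1,"dy": 0,"dz": 0,"yaw": 0,"fingers": 0.5},
    {"dx": -3,"dy": 0,"dz": -0.5,"yaw": 0,"fingers": 0.5},
    {"dx": -7,"dy": 0,"dz": -2,"yaw": 0,"fingers": 0.5},
    {"dx": -12,"dy": 0,"dz": -5,"yaw": 0,"fingers": 0.5}
  ]
}}

```text
clock: 35.6
tool_pos: [0.5671, -0.117, 0.1642]
ee_rot: [-1.073, 1.571, 0.744]
force: [1.1, -0.7, -1.0]
opening: 0.0641
```

>>> {"method": "arm_command", "body": {
  "commands": [
    {"dx": -2,"dy": 0,"dz": -4,"yaw": 0,"fingers": 0.5},
    {"dx": -4,"dy": 0,"dz": -8,"yaw": 0,"fingers": 0.5},
    {"dx": -6,"dy": 0,"dz": -12,"yaw": 0,"fingers": 0.5},
    {"dx": -8,"dy": 0,"dz": -14,"yaw": 0,"fingers": 0.5},
    {"dx": -8,"dy": 0,"dz": -14,"yaw": 0,"fingers": 0.5},
    {"dx": -8,"dy": 0,"dz": -14,"yaw": 0,"fingers": 0.5},
    {"dx": -8,"dy": 0,"dz": -14,"yaw": 0,"fingers": 0.5},
    {"dx": -8,"dy": 0,"dz": -14,"yaw": 0,"fingers": 0.5},
    {"dx": -8,"dy": 0,"dz": -14,"yaw": 0,"fingers": 0.5},
    {"dx": -8,"dy": 0,"dz": -14,"yaw": 0,"fingers": 0.5}
  ]
}}

```text
clock: 36.85
tool_pos: [0.6013, -0.2525, 0.2418]
ee_rot: [0.982, 1.571, 2.799]
force: [0.5, 0.1, 0.1]
opening: 0.0643
```

```bash
python3 q.py; python3 - <<'E'
from h import *
from bench import cams
s=cams.capture("side");t=cams.capture("top")
o=np.zeros((480,800,3),np.uint8)
o[:,:400]=cv2.resize(s["color"][155:239,240:310],(400,480),interpolation=cv2.INTER_CUBIC)
o[:300,400:]=cv2.resize(t["color"][180:270,230:350],(400,300),interpolation=cv2.INTER_CUBIC)
cv2.imwrite("pics/end.png",o[:,:,::-1])
E
```

```text
t 36.85 tcp [ 0.6013 -0.2525  0.2418] jaw -2.8959 tilt [-0.  0. -1.] q6 2.46 F [0.5 0.1 0.1] open 0.0643
-> d cm [19.88 -0.1  12.6 ] yaw 0.07682947711933431
F tool [-0.1 -0.5 -0. ] ft [ 0.01  0.01 -0.  ]
```

View pics/end.png

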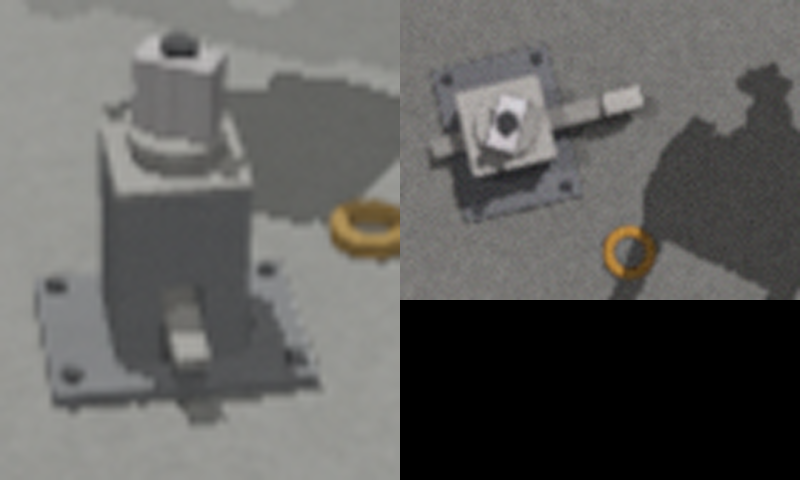

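The wedge lies through the slot with its tip out at (188,350), and the arbor is upright. The boss at (180,45) is about 12 px higher in the enlarged crop than before, which is about 6 mm. The gripper is clear.

```bash
python3 -c "
from bench import sign_off
print(sign_off())"
```

```text
the job is handed in; nothing more can be done
None
```

The arbor was seated and released, then freed with the wedge alone. It now stands about 6 mm up on the wedge. I handed the job in at 36.9 s of the 64 s allowed; no verdict was reported.

**Seating:** the tang went straight into the drive slot at the first angle I tried, so no search twist was needed. I pressed it home with a small to-and-fro twist, at most about 27 N. The height stopped at the predicted home position (TCP 124.6 mm, expected 124.7 mm) and did not change with more twisting.

**Wedge:** the axial push peaked at about 9 N in the readings I took. The tip ended about 64 mm past the bore axis, and I did not touch the arbor again.

**Last checks:** the end pictures show the arbor upright, the wedge through the slot, and the robot clear with wrist force near zero. The brass spacer looked unmoved; I did not check the other bystanders again after the moves.

**What disagreed or is rough:**
- **Lift height:** the 6 mm comes from a shift of only about 2 pixels in the side view. Of two automatic image matches, one gave about 2 px and the other about 1 px, both with low scores. The wedge travel agrees with 6 mm.
- **Holder position:** the camera estimates differed by 2 to 4 mm, so I corrected by contact force while seating.
- **Refused moves:** two early moves were refused for a missing yaw value, and the arm did not move.
- **Pictures:** I viewed 11, one over the budget of 10.

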